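# Park the spring pusher of a pastry lane

### The job

The pastry lane on the counter is sold out and needs refilling. Using the square finger pocket, draw its sprung pusher back towards the robot until it meets its stop, then shift the pocket sideways into the parking notch, which is on the left or the right, so that the pusher stays back by itself when you let go. Feel for the stop and the notch rather than forcing them, and leave the box, the pastry tray and the spatula where they are.

Things in the scene. Friction and masses are not known exactly. Their poses are not given: they have to be found in the camera images.
- lane: Fixed white pastry lane: base plate 320 x 250 mm, 12 mm thick, on the counter. Origin on the counter; plate spans x -135 to +185, y -125 to +125 mm. Its +x points away from the robot (within 0.35 rad of world x), +y left, z up. Clear walls up to 42 mm high border the right part (y below 11 mm), where the paddle runs; the steel guide slot is in the left part.
- guide_slot (a point): Fixed point: mid-line of the guide slot, under the pocket's home, at the bars' top (28 mm above the counter). The 16 mm wide slot runs along lane x between two steel bars (22 mm wide, 16 mm high); a steel stop block ends it on the robot side. Beside the stop one bar is cut away for 18 mm: the parking notch, left (+y) or right (-y) by chance. The stop's place is adjustable and not measured.
- paddle_top (a point): Middle of the top edge of the pusher's clear paddle (110 mm wide, 6 mm thick, 77 mm above the counter). It is tied by a low steel rail (top 37 mm above the counter) to the pocket, which lies 40 mm nearer the robot and 121 mm to the left at home.
- pocket_mouth (a point): Centre of the aluminium finger pocket's open top, at rim height, 66 mm above the counter. A square cup with sides along the lane's axes: 58 mm outside, 50 mm inside, walls 4 mm, inner floor 30 mm below the rim. Shut fingers fit inside and can drag it by its inner walls; a wall can also be pinched. A 12 mm pin under its middle runs in the guide slot.
- pusher (a joint): Travel of the pusher, m: 0 = home (forward), growing as it is drawn back along lane -x. A spring pulls it home: about 6 N at home, 9.5 N at 130 mm, plus 0.4 N friction. It meets the firm stop somewhere from 90 to 130 mm. At the stop the pin clears the notch's lip by 6 mm, so once in the notch it springs forward up to 6 mm and is held by the lip.
- pocket (a joint): Sideways shift of the pocket on the pusher, m: 0 = mid-slot, + towards lane +y, limits -0.018 and +0.018; light friction (0.5 N), no spring. The guide bars allow about 2 mm either way, except at the notch, where the pocket goes to 18 mm on the notch's side (there parked).
- cakebox: Loose cardboard pastry box 110 x 90 x 66 mm standing left of the lane; origin at the centre of its underside. Leave alone.
- tray: Loose cardboard tray 150 x 150 x 9 mm with three eclairs, 44 mm high in all, right of the lane; origin at the centre of its underside. Leave alone.
- spatula: Loose spatula with black handle, about 280 mm long and 80 mm wide, under 40 mm high, lying on the counter left of the lane and nearer the robot; origin about its middle, x along it to the blade. Leave alone.

How it is judged (in metres and radians):
At the end, for the whole second after the job is handed in: The pusher stands still, drawn back more than 75 mm, with the pocket shifted more than 11 mm to the left or right (in the notch), let go; box, tray and spatula within 20 mm of where they were (value of joint pusher above 0.075 m and (value of joint pocket above 0.011 m or value of joint pocket below -0.011 m) and velocity of joint pusher between -0.01 and 0.01 m/s and distance of each of cakebox, tray, spatula from where it was at the start of the episode below 0.02 m); the robot touches nothing.
It fails at once if the mechanism is forced: more than 60 N between the fingers and the lane or its pusher and pocket (contact force between the fingers and lane above 60 N).
It fails at once if the box, tray or spatula is moved by more than 20 mm (distance of any of cakebox, tray, spatula from where it was at the start of the episode above 0.02 m).
It also fails if it takes over 38 s, if anything falls off the work surface, if the arm or the gripper's body presses on something with over 40 N, if the wrist force passes 120 N, or if a joint passes its speed limit or range.

### The arm

A 7-joint arm with a two-finger parallel gripper is mounted at the origin on the work surface. World frame = base frame: x ahead of the robot, y to its left, z up, the work surface at z = 0. Lengths are in m, angles in degrees, forces in N, time in s.
With the tool pointing down it reaches from about 0.4 to 0.9 m from the base axis. Payload 5.5 kg.
Tool frame: the origin (TCP) lies midway between the tips of the shut fingers; the grasp point (between the pads) lies 19 mm behind it; x points along the fingers, z is the direction in which the jaws open and shut, and the axes are right-handed (so a half turn about x gives the same grasp; the last joint's range is limited). The gripper opens to 92 mm and grips with 3 to 60 N. Pads are 19 mm wide; open, the fingers measure 130 mm over their backs; the gripper's body (75 mm by 190 mm) begins 47 mm behind the grasp point.
Start: joints at [-60.206, 28.699, -24.465, 88.831, 12.651, 65.22, -12.049], TCP at [0.165, 0.629, 0.227] pointing down, gripper open.
Joint ranges: [-164.97, 164.97], [-17.58, 116.51], [-87.97, 89.64], [11.32, 138.91], [-80.73, 260.73], [10.89, 115.49], [-147.41, 147.41]. Speed limits (degrees/s): [147.25, 147.25, 180, 180, 180, 180, 180].

### API

Orientations are given as [roll, pitch, yaw] about the fixed x, y, z axes, in that order (R = Rz(yaw) Ry(pitch) Rx(roll)).
In Python, from plant import arm, imaging gives the robot as it stands.
- The arm moves only by the tool jog_arm, never from a script. Its argument "series" is a list of rows, each a list of 7 numbers: the opening, from 0 (shut) to 1 (fully open), then the shift along the tool's x, y, z in mm, then the turn, a rotation vector about the tool's x, y, z in degrees. A call has 1 to 5 rows; each row shifts and turns the commanded pose from where the row before left it, along the tool's axes as they then stand; what a row does not reach is not made up. A row lasts 1/12 s, in which the tool goes at most 41.7 mm and 7.16 degrees, less where a joint would pass 70% of its speed; a pose out of reach is approached as far as the arm can. A call is refused whole if a number of a shift passes 41.7 or a number of a turn 7.16, either way. A call with a gripper value outside its range is refused whole. The fingers move at their own pace and stop on an object; "newtons" is the grip in N (left out, the last holds). Time passes only in rows, so rows that do not move let the fingers close. It gives the time, the measured TCP pose, the force and the opening at its end, in the units of the state.
- arm.observe(): the state, without advancing time (a new reading comes with each control period).
- imaging.snapshot(name): name is "scene" or "side" or "wrist"; returns the picture (480x640x3 uint8, red, green, blue); there is no depth.
- imaging.camera_params(name): a dict with "fx", "fy", "cx", "cy" (pixels), "camera_from_world" (4x4, takes a point from world to camera coordinates). Camera axes: x right, y up, looking along -z (the intrinsics and any distortion apply to the point x, -y, -z); pixel columns grow to the right and rows downward; lengths in m; the calibration is good to about 2 mm. A picture is of the moment at which its call begins: read the wrist's pose just before it. camera_params takes no time and is no camera call; for the wrist camera it gives the pose at the moment of the call.
- arm.finish_job(): hands the job in, once; it reports no verdict.
Trained networks look in the newest picture that a camera, given by its name, has taken for a name from the list of things; names that differ only in an ending like _2 or _b are one class to them, and where a whole thing is asked for, a point or a joint stands for the part that bears it (a point fixed in the world has none). Each returns a list of dicts, best first, with "confidence" (0 to 1); they miss things now and then, are a little off and sometimes report something else, mostly with a low value. They report only what shows in the picture. A call takes as long as a camera call.
- imaging.silhouettes(camera, target): "mask" (480x640 bool, what is visible of it) and "box" ([left, top, right, bottom] in pixels, round what is visible of it).
The state is a dict: "t": time; "joint_pos": joint angles; "joint_vel": joint speeds; "tau": joint torques, N m; "position": TCP position; "ee_rot": TCP orientation; "ft_force": force on the tool from outside, world axes, zero at the start; "ft_torque": the same for the moment, N m; "gripper_width": finger opening in m.
Only numpy, scipy, OpenCV 4.12 (cv2) and the standard library are available. Lean on these libraries where they do the work, as an engineer would, in place of code of your own. Each camera call takes 0.05 s, during which the arm holds its last target. There are 200 camera calls.

## Working session

There is one attempt and no reset: what is moved stays moved. The work goes in short steps, Python scripts to look and compute and a tool call to move; the robot and the scene stay as the last step left them, time stands still between calls to the robot, and variables do not carry over. Pictures are saved under pics/ and viewed, on a budget of 10 in all, crops included, one or two more only if the job needs it, and the job is handed in when it is done.

Besides the shell and the picture viewer there is one more tool, called by a JSON object that holds its "name" and its "arguments", one argument or row to a line. jog_arm: Moves the arm, as the interface text tells. Its arguments: {"type":"object","properties":{"series":{"type":"array","items":{"type":"array","items":{"type":"number"}}},"newtons":{"type":"number"}},"required":["series"]}

```bash
mkdir -p pics; cat > h.py <<'E'
import numpy as np, cv2
from plant import arm, imaging
def ray(c,u,v):
    M=np.array(c["camera_from_world"]);R=M[:3,:3];o=-R.T@M[:3,3]
    d=np.array([(u-c["cx"])/c["fx"],-(v-c["cy"])/c["fy"],-1.]);d=R.T@d
    return o,d/np.linalg.norm(d)
def atz(c,u,v,z):
    o,d=ray(c,u,v);return o+d*(z-o[2])/d[2]
def proj(c,p):
    M=np.array(c["camera_from_world"]);q=M[:3,:3]@np.array(p)+M[:3,3]
    return np.array([c["cx"]+c["fx"]*q[0]/-q[2],c["cy"]+c["fy"]*-q[1]/-q[2]])
def tri(rs):
    A=sum(np.eye(3)-np.outer(d,d) for o,d in rs);b=sum((np.eye(3)-np.outer(d,d))@o for o,d in rs)
    return np.linalg.solve(A,b)
E
python3 - <<'E'
from h import *
s=arm.observe();print(s["position"],s["ee_rot"],s["t"])
for n in("scene","side"):
    im=imaging.snapshot(n);cv2.imwrite(f"pics/{n}0.png",im[:,:,::-1])
    c=imaging.camera_params(n);print(n,{k:v for k,v in c.items() if k!="camera_from_world"},ray(c,320,240))
    for t in("pocket_mouth","paddle_top","lane","cakebox"):
        for r in imaging.silhouettes(n,t)[:2]:
            m=r["mask"];ys,xs=np.nonzero(m);print(t,round(r["confidence"],2),r["box"],m.sum(),xs.mean().round(1),ys.mean().round(1))
E
```

```text
[0.16497227 0.62799638 0.22567676] [ 178.03702691   89.88948961 -106.67608091] 0.0
scene {'fx': 479.5397395641246, 'fy': 479.5397395641246, 'cx': 316.84592076683805, 'cy': 239.64464759545226} (array([1.08785488, 0.56637354, 0.57581063]), array([-0.58881823, -0.61096775, -0.52916113]))
pocket_mouth 0.7 [288.0, 261.8, 334.8, 297.3] 1237 310.8 278.9
lane 0.66 [289.3, 261.5, 332.9, 295.7] 1171 310.7 278.6
cakebox 0.94 [370.9, 255.4, 442.1, 333.0] 3626 407.3 294.1
cakebox 0.53 [183.7, 200.2, 272.0, 249.2] 2742 226.3 223.5
side {'fx': 590.5053685530283, 'fy': 590.5053685530283, 'cx': 323.015575951136, 'cy': 230.8400717192418} (array([-0.07078195, -0.59458819,  1.11703346]), array([ 0.43943786,  0.43966162, -0.78332115]))
pocket_mouth 0.89 [313.7, 198.3, 348.0, 232.4] 746 331.1 213.6
paddle_top 0.73 [316.9, 197.8, 405.4, 247.6] 2034 361.0 220.6
lane 0.81 [257.6, 187.4, 416.4, 331.1] 11608 343.3 258.7
lane 0.55 [311.4, 200.7, 348.8, 230.7] 740 330.9 213.4
cakebox 0.8 [228.1, 183.8, 285.8, 245.3] 2290 256.6 213.4
cakebox 0.32 [318.2, 197.6, 404.8, 248.9] 1823 361.7 220.5
```

View pics/scene0.png

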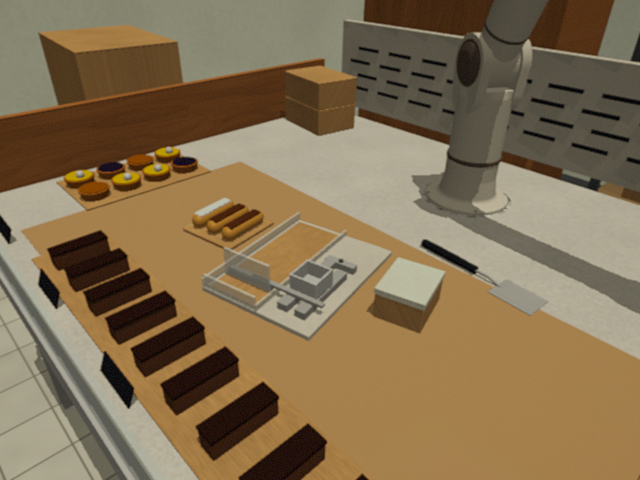

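View pics/side0.png

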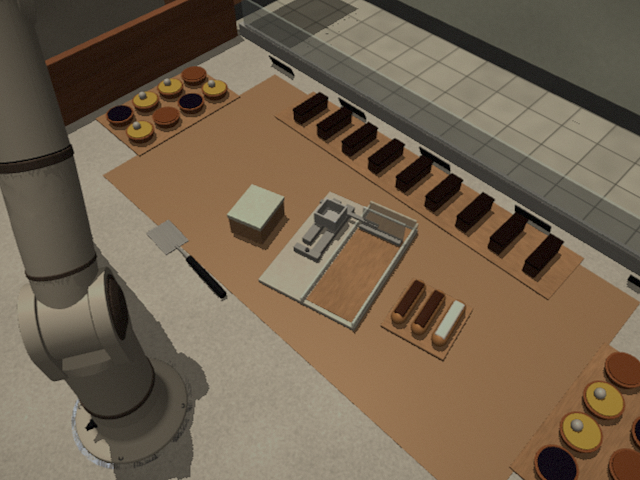

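The scene view has the pocket rim at about (311,270). The side view has it at about (331,208), with the stop end at about (305,245). I'll enlarge both to get the corners and find the notch.

```bash
python3 - <<'E'
import cv2,numpy as np
a=cv2.imread("pics/scene0.png")[240:325,270:365];b=cv2.imread("pics/side0.png")[185:270,285:365]
f=lambda i,w:cv2.resize(i,None,fx=w,fy=w,interpolation=cv2.INTER_CUBIC)
cv2.imwrite("pics/z0.png",np.hstack([f(a,4.5)[:380],f(b,4.5)[:380]]))
E
```

```text
(no output)
```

View pics/z0.png

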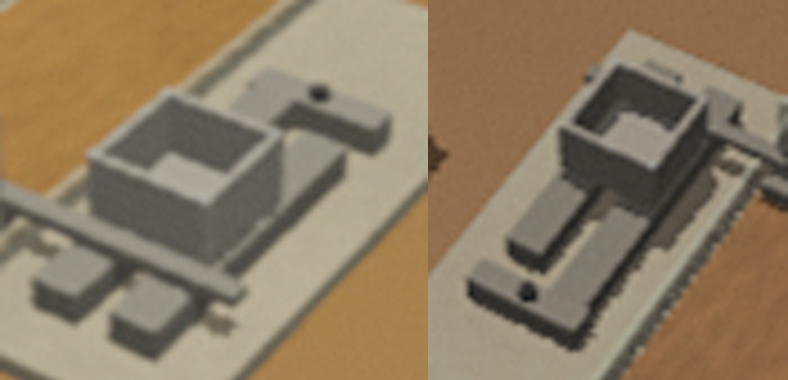

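The left image is seen from beyond, so its left is lane −y. The +y bar stops short of the stop block, and the side crop agrees, so the notch is on the left (+y). Next I'll triangulate the rim corners and the stop.

```bash
python3 - <<'E'
from h import *
S=imaging.camera_params("scene");D=imaging.camera_params("side")
sc=lambda p:((p[0]+.5)/4.5-.5+270,(p[1]+.5)/4.5-.5+240)
sd=lambda p:((p[0]-428+.5)/4.5-.5+285,(p[1]+.5)/4.5-.5+185)
n=["+x-y","-x-y","-x+y","+x+y"]
a=[(88,155),(168,92),(283,133),(210,203)];b=[(708,97),(655,168),(560,128),(617,66)]
P=np.array([tri([ray(S,*sc(p)),ray(D,*sd(q))]) for p,q in zip(a,b)]);print((P*1e3).round(1),P.mean(0))
for s in (P[0]-P[1],P[3]-P[2]):print("x",np.linalg.norm(s),np.degrees(np.arctan2(s[1],s[0])))
for s in (P[3]-P[0],P[2]-P[1]):print("y",np.linalg.norm(s),np.degrees(np.arctan2(-s[0],s[1])))
# stop screw hole
print("screw",tri([ray(S,*sc((319,92))),ray(D,*sd((528,291)))]))
# bars' axis from side, left bar end top corners, stop near
for q in [(508,240),(540,258),(470,270),(575,325),(483,262),(588,305)]:print(q,atz(D,*sd(q),.028).round(4))
E
```

```text
[[638.9  22.9  63.7]
 [584.1   9.7  62.5]
 [569.1  63.9  62.8]
 [622.3  75.4  60.7]] [0.6036017  0.04296104 0.06243687]
x 0.05641941220566024 13.505962470964233
x 0.0544272081706126 12.206585177528321
y 0.055221467726821495 17.616641723517994
y 0.05626447578244254 15.458023408967842
screw [0.4997178  0.01832154 0.02820936]
(508, 240) [0.5155 0.0507 0.028 ]
(540, 258) [0.5188 0.0302 0.028 ]
(470, 270) [0.4877 0.0505 0.028 ]
(575, 325) [ 0.5006 -0.0136  0.028 ]
(483, 262) [0.4961 0.0495 0.028 ]
(588, 305) [ 0.5144 -0.0093  0.028 ]
```

Rim height measures 62 mm against 66 in the text, sides are 55–56 against 58, and the lane yaw is about 14°. These are consistent enough. Working out the move next.

```bash
cat >> h.py <<'E'
from scipy.spatial.transform import Rotation as Ro
YAW=14.0
def st():
    s=arm.observe();return s,np.array(s["position"]),Ro.from_euler("xyz",s["ee_rot"],degrees=True).as_matrix()
def lane(v):
    c,n=np.cos(np.radians(YAW)),np.sin(np.radians(YAW));return np.array([c*v[0]+n*v[1],-n*v[0]+c*v[1],v[2]])
E
python3 - <<'E'
from h import *
s,p,R=st();print(R.round(3),s["t"])
c,n=np.cos(np.radians(YAW)),np.sin(np.radians(YAW))
for z in([c,n,0],[-n,c,0],[-c,-n,0],[n,-c,0]):
    x=np.array([0,0,-1.]);z=np.array(z);T=np.c_[x,np.cross(z,x),z]
    print(z.round(2),Ro.from_matrix(R.T@T).as_rotvec(degrees=True).round(1),"shift in now tool",(R.T@(np.array([.604,.043,.15])-p)*1e3).round(0),"in target tool",(T.T@(np.array([.604,.043,.15])-p)*1e3).round(0))
E
```

```text
[[-0.    -0.967  0.254]
 [-0.     0.254  0.967]
 [-1.     0.    -0.   ]] 0.5
[0.97 0.24 0.  ] [61.3 -0.   0. ] shift in now tool [  77. -573. -455.] in target tool [  77. -674.  284.]
[-0.24  0.97  0.  ] [-28.7  -0.   -0. ] shift in now tool [  77. -573. -455.] in target tool [  77. -284. -674.]
[-0.97 -0.24  0.  ] [-118.7   -0.    -0. ] shift in now tool [  77. -573. -455.] in target tool [  77.  674. -284.]
[ 0.24 -0.97  0.  ] [151.3  -0.    0. ] shift in now tool [  77. -573. -455.] in target tool [ 77. 284. 674.]
```

{"name": "jog_arm", "arguments": {
  "series": [
    [0,0,0,0,-7.15,0,0],
    [0,0,0,0,-7.15,0,0],
    [0,0,0,0,-7.15,0,0],
    [0,0,0,0,-7.15,0,0],
    [0,0,-14,-34,0,0,0]
  ],
  "newtons": 20
}}

```text
t: 0.92
position: [0.1801, 0.6035, 0.2269]
ee_rot: [33.0, 89.6, 137.8]
ft_force: [1.0, 1.3, -0.3]
gripper_width: 0.0628
```

{"name": "jog_arm", "arguments": {
  "series": [
    [0,0,-14,-34,0,0,0],
    [0,0,-14,-34,0,0,0],
    [0,0,-14,-34,0,0,0],
    [0,0,-14,-34,0,0,0],
    [0,0,-14,-34,0,0,0]
  ]
}}

```text
t: 1.33
position: [0.2964, 0.4493, 0.2269]
ee_rot: [-66.2, 90.0, 37.7]
ft_force: [0.4, 0.1, -0.2]
gripper_width: 0.0301
```

{"name": "jog_arm", "arguments": {
  "series": [
    [0,0,-14,-34,0,0,0],
    [0,0,-14,-34,0,0,0],
    [0,0,-14,-34,0,0,0],
    [0,0,-14,-34,0,0,0],
    [0,0,-14,-34,0,0,0]
  ]
}}

```text
t: 1.75
position: [0.4052, 0.3011, 0.2271]
ee_rot: [-76.7, 89.9, 27.2]
ft_force: [1.3, 0.8, 0.2]
gripper_width: 0.0007
```

{"name": "jog_arm", "arguments": {
  "series": [
    [0,0,-14,-34,0,0,0],
    [0,0,-14,-34,0,0,0],
    [0,0,-14,-34,0,0,0],
    [0,0,0,0,0,0,0]
  ]
}}

```text
t: 2.08
position: [0.4745, 0.2056, 0.2268]
ee_rot: [-157.6, 89.7, -54.3]
ft_force: [0.2, -0.8, 0.2]
gripper_width: 0.0009
```

```bash
python3 - <<'E'
from h import *
s,p,R=st();print(p,s["ee_rot"],s["t"],s["ft_force"],s["gripper_width"])
im=imaging.snapshot("wrist");c=imaging.camera_params("wrist");cv2.imwrite("pics/w1.png",im[:,:,::-1])
np.save("w1.npy",c["camera_from_world"]);print({k:v for k,v in c.items() if k[0] in "fc" and len(k)==2})
print(R.round(3).tolist(),"to go",(R.T@(np.array([.604,.043,.15])-p)*1e3).round(1))
for z in(.062,.066):print(proj(c,[.604,.043,z]))
E
```

```text
[0.474517   0.20555112 0.22675717] [-157.58514958   89.74823436  -54.32304804] 2.0833 [ 0.18344251 -0.77285377  0.23212493] 0.0008526905611922437
{'fx': 384.91789722186513, 'fy': 384.91789722186513, 'cx': 318.65764265572767, 'cy': 236.6284869071065}
[[0.003, -0.973, -0.229], [-0.004, -0.229, 0.973], [-1.0, -0.002, -0.004]] to go [  77.7  -88.6 -187.6]
[109.89972651 311.73695469]
[107.6093175  313.75969959]
```

View pics/w1.png

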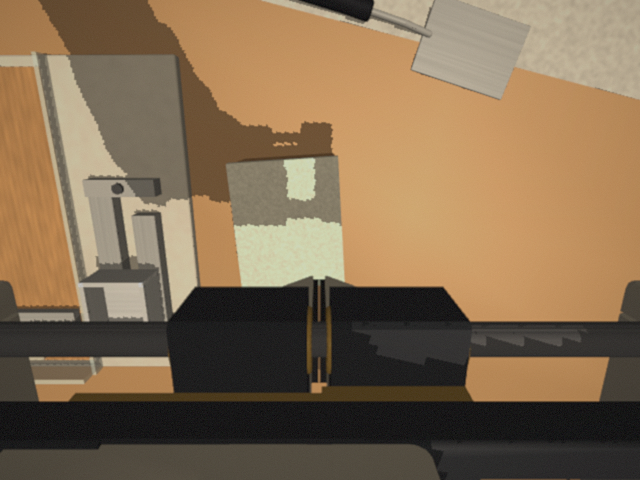

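Wrist view: up is lane −x and right is lane +y. The stop's hole is at (118,188) and the pocket's back rim runs from about (90,268) to (158,268). The +y bar ends at row 212, short of the stop, which confirms the left notch. I'll check yaw and position from this view.

```bash
python3 - <<'E'
from h import *
c=imaging.camera_params("wrist");c["camera_from_world"]=np.load("w1.npy")
f=lambda q,z:atz(c,*q,z)
def ang(a,b):d=a-b;return np.degrees(np.arctan2(d[1],d[0]))
print("plate edge",ang(f((198,310),.012),f((178,55),.012)),f((178,55),.012))
print("slot",ang(f((125,265),.012),f((115,198),.012)), "bar R edge",ang(f((162,300),.028),f((155,214),.028)))
print("hole",f((118,188),.028),"stop",f((84,180),.028),f((160,179),.028))
print("rim back",[f(q,.066).round(4) for q in((90,268),(158,268))])
for x in np.array([[.604,.043]]):
  for dx,dy in((-29,-29),(-29,29),(29,29),(29,-29)):
    t=np.radians(14);print(proj(c,[x[0]+(dx*np.cos(t)-dy*np.sin(t))/1e3,x[1]+(dx*np.sin(t)+dy*np.cos(t))/1e3,.065]).round(0))
E
```

```text
plate edge 12.580175237657686 [0.36916454 0.05665498 0.012     ]
slot 13.572464630106339 bar R edge 11.302253436397825
hole [0.49626197 0.023483   0.028     ] stop [ 0.49608924 -0.00778321  0.028     ] [0.47887407 0.060445   0.028     ]
rim back [array([0.5628, 0.0241, 0.066 ]), array([0.5489, 0.0824, 0.066 ])]
[ 71. 284.]
[135. 284.]
[144. 341.]
[ 82. 342.]
```

The rim corners are unclear in this view: the top edge I read may be the cup's base. I'll put the wrist camera over the pocket for a cleaner check.

{"name": "jog_arm", "arguments": {
  "series": [
    [0,0,-26,-31,0,0,0],
    [0,0,-26,-31,0,0,0],
    [0,0,-26,-31,0,0,0],
    [0,0,-26,-31,0,0,0],
    [0,0,-26,-31,0,0,0]
  ]
}}

```text
t: 2.55
position: [0.634, 0.0948, 0.227]
ee_rot: [-35.5, 90.0, 68.5]
ft_force: [1.2, -0.2, 0.6]
gripper_width: 0.001
```

{"name": "jog_arm", "arguments": {
  "series": [
    [0,0,-26,-31,0,0,0],
    [0,0,0,0,0,0,0],
    [0,0,0,0,0,0,0]
  ]
}}

```text
t: 2.8
position: [0.6666, 0.0689, 0.2256]
ee_rot: [80.5, 89.9, -175.8]
ft_force: [-0.6, 0.4, 0.3]
gripper_width: 0.0005
```

```bash
python3 - <<'E'
from h import *
s,p,R=st();im=imaging.snapshot("wrist");c=imaging.camera_params("wrist")
np.save("w2.npy",c["camera_from_world"]);print(p,s["t"],R.round(3).tolist())
q=proj(c,[.604,.043,.064]);print(q)
g=im[:,:,::-1].copy();cv2.imwrite("pics/w2raw.png",g)
for dx,dy in((-29,-29),(-29,29),(29,29),(29,-29)):
    t=np.radians(14);u=proj(c,[.604+(dx*np.cos(t)-dy*np.sin(t))/1e3,.043+(dx*np.sin(t)+dy*np.cos(t))/1e3,.065]);print(u.round(1));cv2.circle(g,tuple(int(round(v)) for v in u),1,(0,0,255),-1)
x,y=int(q[0]),int(q[1]);x0,y0=max(x-130,0),max(y-150,0);print("off",x0,y0)
cv2.imwrite("pics/w2.png",cv2.resize(g[y0:y0+200,x0:x0+260],None,fx=3,fy=3,interpolation=cv2.INTER_CUBIC))
E
```

```text
[0.66660381 0.06889752 0.22556159] 2.8 [[-0.001, -0.972, -0.237], [-0.0, -0.237, 0.972], [-1.0, 0.001, 0.0]]
[301.63959303 137.55664848]
[263.9  99.4]
[338.2  99.2]
[337.4 173.9]
[266.8 174.1]
off 171 0
```

View pics/w2.png

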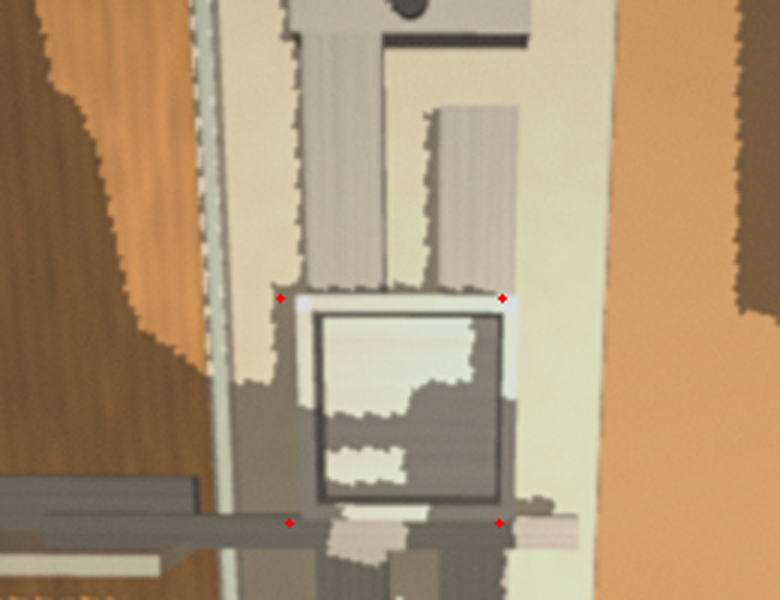

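The rim shows at (297,295) to (518,517) in the crop. That puts it about 4 mm further left and 1 mm nearer than my two-camera estimate. I trust this view, since it is close and tied to the tool, so the centre is about (0.602, 0.047). Fingers need +68 in tool y and −6 in tool z, then down.

{"name": "jog_arm", "arguments": {
  "series": [
    [0,0,34,-3,0,0,0],
    [0,0,34,-3,0,0,0],
    [0,35,0,0,0,0,0],
    [0,35,0,0,0,0,0],
    [0,35,0,0,0,0,0]
  ]
}}

```text
t: 3.27
position: [0.6004, 0.0511, 0.1227]
ee_rot: [-83.8, 89.8, 20.3]
ft_force: [0.1, 0.1, -0.1]
gripper_width: 0.0005
```

{"name": "jog_arm", "arguments": {
  "series": [
    [0,31,0,0,0,0,0],
    [0,0,0,0,0,0,0],
    [0,0,0,0,0,0,0]
  ]
}}

```text
t: 3.52
position: [0.5987, 0.0506, 0.0899]
ee_rot: [65.9, 89.8, 169.9]
ft_force: [0.7, 0.4, 0.6]
gripper_width: 0.0004
```

```bash
python3 - <<'E'
from h import *
s,p,R=st();print(p,s["t"],s["ft_force"],R.round(3).tolist());print("to go",(R.T@(np.array([.602,.047,p[2]])-p)*1e3).round(1))
a=imaging.snapshot("scene")[190:300,260:370];b=imaging.snapshot("side")[150:260,270:380]
f=lambda i:cv2.resize(i[:,:,::-1],None,fx=3.6,fy=3.6,interpolation=cv2.INTER_CUBIC)
cv2.imwrite("pics/ab1.png",np.hstack([f(a),f(b)]))
E
```

```text
[0.5987218  0.05057044 0.08991758] 3.5167 [0.66701728 0.42913672 0.62416774] [[-0.004, -0.97, -0.243], [0.001, -0.243, 0.97], [-1.0, 0.004, 0.002]]
to go [-0.  -2.3 -4.3]
```

View pics/ab1.png

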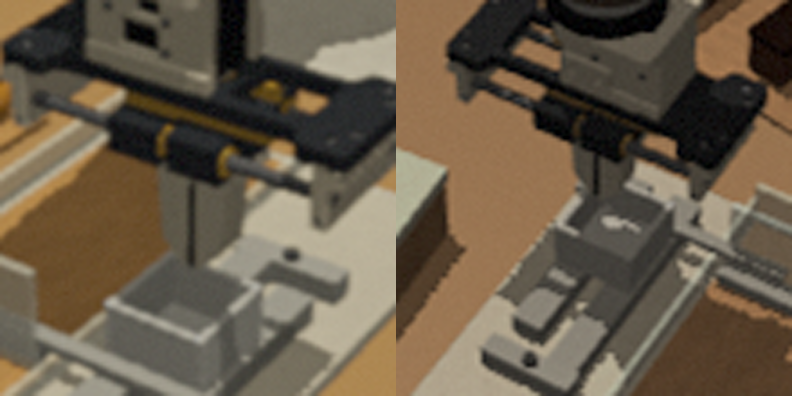

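```bash
python3 - <<'E'
from h import *
s,p,R=st();print(p)
S=imaging.camera_params("scene");D=imaging.camera_params("side")
for c,o,k in((S,(260,190),0),(D,(270,150),396)):
    e=lambda P:((proj(c,P)-o)*3.6+[k,0]).round(0).tolist()
    print("tcp",e(p))
    for C in([.604,.043],[.602,.047]):
        t=np.radians(14);print([e([C[0]+(dx*np.cos(t)-dy*np.sin(t))/1e3,C[1]+(dx*np.sin(t)+dy*np.cos(t))/1e3,.066]) for dx,dy in((29,-29),(-29,-29),(-29,29),(29,29))])
E
```

```text
[0.60221464 0.05011597 0.09301699]
tcp [198.0, 249.0]
[[105.0, 298.0], [169.0, 244.0], [264.0, 280.0], [202.0, 337.0]]
[[113.0, 300.0], [177.0, 246.0], [272.0, 282.0], [210.0, 339.0]]
tcp [606.0, 180.0]
[[675.0, 200.0], [632.0, 258.0], [555.0, 224.0], [600.0, 168.0]]
[[669.0, 199.0], [625.0, 256.0], [549.0, 222.0], [593.0, 166.0]]
```

Position readings scatter by about 3 mm. Both views say the tip sits too far left relative to the cup, and the wrist data agree (−4 or more). I'll correct by −6 in tool z and −1 in y, go down to just above the rim, and check again.

{"name": "jog_arm", "arguments": {
  "series": [
    [0,0,-1,-6,0,0,0],
    [0,16,0,0,0,0,0],
    [0,0,0,0,0,0,0],
    [0,0,0,0,0,0,0]
  ]
}}

```text
t: 3.95
position: [0.6039, 0.0424, 0.0758]
ee_rot: [-109.1, 90.0, -5.2]
ft_force: [-0.4, 0.4, -0.6]
gripper_width: 0.0001
```

```bash
python3 - <<'E'
from h import *
s,p,R=st();P=[p]
a=imaging.snapshot("scene")[230:310,270:350];P.append(st()[1]);b=imaging.snapshot("side")[180:260,290:370];P.append(st()[1])
print(np.array(P).round(4))
f=lambda i:cv2.resize(i[:,:,::-1],None,fx=5,fy=5,interpolation=cv2.INTER_CUBIC)
cv2.imwrite("pics/ab2.png",np.hstack([f(a),f(b)]))
S=imaging.camera_params("scene");D=imaging.camera_params("side");p=np.mean(P,0)
for c,o,k in((S,(270,230),0),(D,(290,180),400)):
    e=lambda P:((proj(c,P)-o)*5+[k,0]).round(0).tolist()
    t=np.radians(14);print("tcp",e(p),[e(p+np.array([dx*np.cos(t)-dy*np.sin(t),dx*np.sin(t)+dy*np.cos(t),0])/1e3) for dx,dy in((29,-29),(-29,-29),(-29,29),(29,29))],e(p+[0,0,-.008]))
E
```

```text
[[0.6039 0.0424 0.0758]
 [0.6042 0.0428 0.076 ]
 [0.6043 0.0429 0.076 ]]
tcp [206.0, 179.0] [[94.0, 192.0], [184.0, 117.0], [316.0, 166.0], [230.0, 245.0]] [206.0, 197.0]
tcp [606.0, 131.0] [[689.0, 115.0], [628.0, 195.0], [521.0, 147.0], [583.0, 69.0]] [605.0, 142.0]
```

View pics/ab2.png

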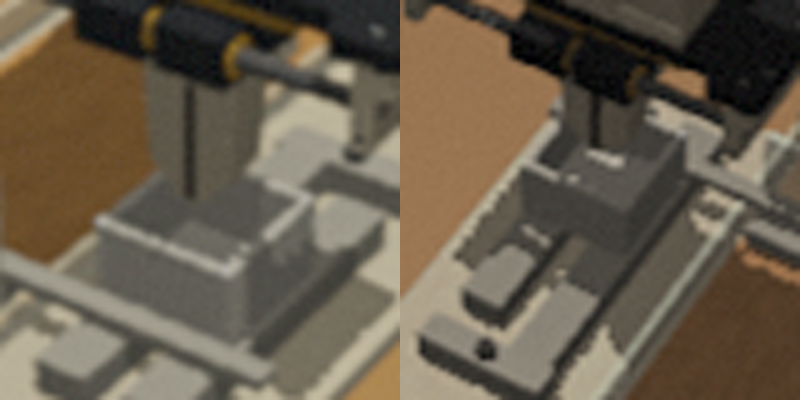

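The centre lines now match: tip offset from rim centre is about 0 in both views. Descending 28 mm into the pocket and starting to draw gently. The expected stop is about 108 mm of tool travel away, including 15 mm of play.

{"name": "jog_arm", "arguments": {
  "series": [
    [0,10,0,0,0,0,0],
    [0,10,0,0,0,0,0],
    [0,8,0,0,0,0,0],
    [0,0,0,0,0,0,0],
    [0,0,0,0,0,0,0]
  ]
}}

```text
t: 4.47
position: [0.6024, 0.0428, 0.0454]
ee_rot: [78.2, 89.9, -177.9]
ft_force: [0.2, 0.3, 0.5]
gripper_width: 0.0002
```

{"name": "jog_arm", "arguments": {
  "series": [
    [0,0,6,0,0,0,0],
    [0,0,6,0,0,0,0],
    [0,0,6,0,0,0,0],
    [0,0,6,0,0,0,0],
    [0,0,6,0,0,0,0]
  ]
}}

```text
t: 4.88
position: [0.5771, 0.0364, 0.0479]
ee_rot: [-90.7, 89.6, 13.2]
ft_force: [7.8, 2.6, -4.1]
gripper_width: 0.0007
```

Contact made: about 8 N along lane +x, which matches the spring. Continuing.

{"name": "jog_arm", "arguments": {
  "series": [
    [0,0,10,0,0,0,0],
    [0,0,10,0,0,0,0],
    [0,0,10,0,0,0,0],
    [0,0,10,0,0,0,0],
    [0,0,10,0,0,0,0]
  ]
}}

```text
t: 5.3
position: [0.5293, 0.0246, 0.0482]
ee_rot: [-91.1, 89.5, 12.8]
ft_force: [9.0, 2.8, -5.3]
gripper_width: 0.0002
```

{"name": "jog_arm", "arguments": {
  "series": [
    [0,0,3,0,0,0,0],
    [0,0,3,0,0,0,0],
    [0,0,3,0,0,0,0],
    [0,0,3,0,0,0,0],
    [0,0,0,0,0,0,0]
  ]
}}

```text
t: 5.72
position: [0.5176, 0.0216, 0.0483]
ee_rot: [-92.5, 89.5, 11.4]
ft_force: [6.4, 2.3, -3.8]
gripper_width: 0.0006
```

{"name": "jog_arm", "arguments": {
  "series": [
    [0,0,2,0,0,0,0],
    [0,0,2,0,0,0,0],
    [0,0,2,0,0,0,0],
    [0,0,0,0,0,0,0]
  ]
}}

```text
t: 6.05
position: [0.5121, 0.0202, 0.0483]
ee_rot: [-92.4, 89.5, 11.5]
ft_force: [7.0, 2.4, -4.3]
gripper_width: 0.0006
```

{"name": "jog_arm", "arguments": {
  "series": [
    [0,0,2,0,0,0,0],
    [0,0,2,0,0,0,0],
    [0,0,0,0,0,0,0]
  ]
}}

```text
t: 6.3
position: [0.5084, 0.0193, 0.0484]
ee_rot: [-92.5, 89.5, 11.4]
ft_force: [8.0, 3.9, -3.7]
gripper_width: 0.0007
```

{"name": "jog_arm", "arguments": {
  "series": [
    [0,0,1.5,0,0,0,0],
    [0,0,1.5,0,0,0,0],
    [0,0,0,0,0,0,0]
  ]
}}

```text
t: 6.55
position: [0.5056, 0.0186, 0.0484]
ee_rot: [-92.4, 89.5, 11.5]
ft_force: [7.9, 3.4, -2.9]
gripper_width: 0.0003
```

{"name": "jog_arm", "arguments": {
  "series": [
    [0,0,1.5,0,0,0,0],
    [0,0,0,0,0,0,0]
  ]
}}

```text
t: 6.72
position: [0.5042, 0.0183, 0.0484]
ee_rot: [-92.5, 89.5, 11.4]
ft_force: [8.7, 2.4, -3.2]
gripper_width: 0.0008
```

{"name": "jog_arm", "arguments": {
  "series": [
    [0,0,1.5,0,0,0,0],
    [0,0,0,0,0,0,0]
  ]
}}

```text
t: 6.88
position: [0.5028, 0.0179, 0.0484]
ee_rot: [-92.5, 89.5, 11.4]
ft_force: [7.5, 2.4, -4.4]
gripper_width: 0.0005
```

{"name": "jog_arm", "arguments": {
  "series": [
    [0,0,1.5,0,0,0,0],
    [0,0,0,0,0,0,0]
  ]
}}

```text
t: 7.05
position: [0.5013, 0.0176, 0.0484]
ee_rot: [-92.4, 89.5, 11.4]
ft_force: [7.5, 1.9, -4.3]
gripper_width: 0.0006
```

{"name": "jog_arm", "arguments": {
  "series": [
    [0,0,1.5,0,0,0,0],
    [0,0,0,0,0,0,0]
  ]
}}

```text
t: 7.22
position: [0.4999, 0.0172, 0.0484]
ee_rot: [-92.7, 89.5, 11.2]
ft_force: [8.0, 2.0, -4.2]
gripper_width: 0.0003
```

{"name": "jog_arm", "arguments": {
  "series": [
    [0,0,1.5,0,0,0,0],
    [0,0,0,0,0,0,0]
  ]
}}

```text
t: 7.38
position: [0.4997, 0.0171, 0.0485]
ee_rot: [-92.1, 89.3, 11.8]
ft_force: [11.5, 2.3, -7.7]
gripper_width: 0.0006
```

{"name": "jog_arm", "arguments": {
  "series": [
    [0,0,1.5,0,0,0,0],
    [0,0,0,0,0,0,0]
  ]
}}

```text
t: 7.55
position: [0.4996, 0.0171, 0.0488]
ee_rot: [-92.0, 89.2, 11.9]
ft_force: [13.1, 3.9, -9.1]
gripper_width: 0.0006
```

{"name": "jog_arm", "arguments": {
  "series": [
    [0,0,1.5,0,0,0,0],
    [0,0,0,0,0,0,0]
  ]
}}

```text
t: 7.72
position: [0.4996, 0.0171, 0.0491]
ee_rot: [-92.0, 89.0, 12.0]
ft_force: [16.1, 4.2, -11.5]
gripper_width: 0.0004
```

Stop felt: position frozen at x=0.4996 while the force rose to 16 N. Easing off 2 mm, then shifting left (+z).

{"name": "jog_arm", "arguments": {
  "series": [
    [0,0,-2,0,0,0,0],
    [0,0,0,4,0,0,0],
    [0,0,0,4,0,0,0],
    [0,0,0,3,0,0,0],
    [0,0,0,0,0,0,0]
  ]
}}

```text
t: 8.13
position: [0.4971, 0.0277, 0.049]
ee_rot: [-93.7, 89.2, 10.2]
ft_force: [12.0, 1.6, -5.2]
gripper_width: 0.0003
```

{"name": "jog_arm", "arguments": {
  "series": [
    [0,0,0,2,0,0,0],
    [0,0,0,2,0,0,0],
    [0,0,0,2,0,0,0],
    [0,0,0,0,0,0,0]
  ]
}}

```text
t: 8.47
position: [0.4958, 0.0332, 0.049]
ee_rot: [-94.3, 89.2, 9.6]
ft_force: [12.6, 2.2, -5.6]
gripper_width: 0.0001
```

{"name": "jog_arm", "arguments": {
  "series": [
    [0,0,0,2,0,0,0],
    [0,0,0,1,0,0,0],
    [0,0,0,0,0,0,0]
  ]
}}

```text
t: 8.72
position: [0.4953, 0.0354, 0.049]
ee_rot: [-96.8, 89.2, 7.0]
ft_force: [12.9, 0.7, -5.7]
gripper_width: 0.0004
```

{"name": "jog_arm", "arguments": {
  "series": [
    [0,0,0,1.5,0,0,0],
    [0,0,0,1.5,0,0,0],
    [0,0,0,0,0,0,0]
  ]
}}

```text
t: 8.97
position: [0.4949, 0.0368, 0.0493]
ee_rot: [-103.1, 89.2, 0.7]
ft_force: [12.8, -3.4, -3.5]
gripper_width: 0.0005
```

{"name": "jog_arm", "arguments": {
  "series": [
    [0,0,0,1.5,0,0,0],
    [0,0,0,0,0,0,0]
  ]
}}

```text
t: 9.13
position: [0.4946, 0.0382, 0.0494]
ee_rot: [-103.1, 89.2, 0.7]
ft_force: [12.6, -3.3, -2.3]
gripper_width: 0.0002
```

```bash
python3 - <<'E'
from h import *
a=imaging.snapshot("scene")[220:310,285:375];b=imaging.snapshot("side")[200:290,265:355]
f=lambda i:cv2.resize(i[:,:,::-1],None,fx=4.4,fy=4.4,interpolation=cv2.INTER_CUBIC)
cv2.imwrite("pics/ab3.png",np.hstack([f(a),f(b)]))
E
```

```text
(no output)
```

View pics/ab3.png

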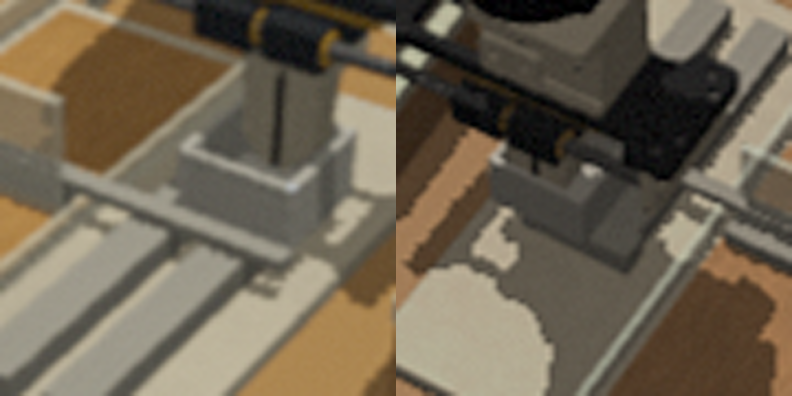

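Pocket is now in line with the left bar, so it has shifted into the notch. One more gentle push to confirm the limit, then ease forward so the pin rests on the lip.

{"name": "jog_arm", "arguments": {
  "series": [
    [0,0,0,1.5,0,0,0],
    [0,0,0,1.5,0,0,0],
    [0,0,0,0,0,0,0]
  ]
}}

```text
t: 9.48
position: [0.494, 0.041, 0.0495]
ee_rot: [-103.5, 89.2, 0.3]
ft_force: [12.0, -4.2, -0.2]
gripper_width: 0.0001
```

{"name": "jog_arm", "arguments": {
  "series": [
    [0,0,-2,0,0,0,0],
    [0,0,-2,0,0,0,0],
    [0,0,-2,0,0,0,0],
    [0,0,0,0,0,0,0]
  ]
}}

```text
t: 9.82
position: [0.4988, 0.0427, 0.0493]
ee_rot: [-103.0, 89.3, 0.8]
ft_force: [10.3, -3.6, 0.6]
gripper_width: 0.0002
```

{"name": "jog_arm", "arguments": {
  "series": [
    [0,0,-2,0,0,0,0],
    [0,0,-2,0,0,0,0],
    [0,0,-2,0,0,0,0],
    [0,0,0,0,0,0,0]
  ]
}}

```text
t: 10.15
position: [0.4994, 0.0451, 0.0474]
ee_rot: [-98.6, 89.9, 5.3]
ft_force: [4.7, -1.6, 2.6]
gripper_width: 0.0005
```

{"name": "jog_arm", "arguments": {
  "series": [
    [0,0,-2,0,0,0,0],
    [0,0,-2,0,0,0,0],
    [0,0,0,0,0,0,0]
  ]
}}

```text
t: 10.4
position: [0.501, 0.0456, 0.0462]
ee_rot: [93.0, 89.8, -163.1]
ft_force: [-0.7, -1.5, 1.8]
gripper_width: 0.0002
```

{"name": "jog_arm", "arguments": {
  "series": [
    [0,0,-3,0,0,0,0],
    [0,0,-3,0,0,0,0],
    [0,0,0,0,0,0,0],
    [0,0,0,0,0,0,0]
  ]
}}

```text
t: 10.73
position: [0.508, 0.0473, 0.0464]
ee_rot: [102.0, 90.0, -154.1]
ft_force: [-0.5, -1.8, -2.2]
gripper_width: 0.0006
```

The drag force is gone after about 7 mm forward, so the lip holds the pusher. Centring slightly off the left wall, then lifting slowly.

{"name": "jog_arm", "arguments": {
  "series": [
    [0,0,0,-3,0,0,0],
    [0,0,0,0,0,0,0]
  ]
}}

```text
t: 10.9
position: [0.5092, 0.0448, 0.0468]
ee_rot: [-59.5, 90.0, 44.4]
ft_force: [-0.9, 0.3, 0.3]
gripper_width: 0.0007
```

{"name": "jog_arm", "arguments": {
  "series": [
    [0,-6,0,0,0,0,0],
    [0,-6,0,0,0,0,0],
    [0,-10,0,0,0,0,0],
    [0,0,0,0,0,0,0]
  ]
}}

```text
t: 11.23
position: [0.5104, 0.0451, 0.071]
ee_rot: [-95.5, 89.8, 8.4]
ft_force: [0.2, -0.3, 0.4]
gripper_width: 0.0003
```

{"name": "jog_arm", "arguments": {
  "series": [
    [0,-15,0,0,0,0,0],
    [0,-30,0,0,0,0,0],
    [0,-40,0,0,0,0,0],
    [0,-30,0,0,0,0,0],
    [0,0,0,0,0,0,0]
  ]
}}

```text
t: 11.65
position: [0.5133, 0.0455, 0.1906]
ee_rot: [-99.8, 89.3, 4.1]
ft_force: [1.7, -0.2, 1.1]
gripper_width: 0.0007
```

```bash
python3 - <<'E'
from h import *
s,p,R=st();print(p,s["t"],s["ft_force"])
a=imaging.snapshot("scene")[200:320,240:400];b=imaging.snapshot("side");cv2.imwrite("pics/side4.png",b[:,:,::-1])
d=cv2.absdiff(b[:,:,::-1],cv2.imread("pics/side0.png")).max(2)
for n in("cakebox","spatula","tray"):
    r=imaging.silhouettes("side",n)[:1];print(n,[(round(x["confidence"],2),x["box"]) for x in r])
f=lambda i,w:cv2.resize(i[:,:,::-1],None,fx=w,fy=w,interpolation=cv2.INTER_CUBIC)
b=b[170:330,200:360]
cv2.imwrite("pics/ab4.png",np.hstack([f(a[:,20:140],3.3)[:396],f(b,2.475)[:396]]))
E
```

```text
[0.51331321 0.04545982 0.19063739] 11.65 [ 1.66321184 -0.1737053   1.10376571]
cakebox [(0.91, [231.1, 184.1, 283.5, 242.7])]
spatula [(0.67, [148.4, 218.4, 226.3, 296.7])]
tray []
```

View pics/ab4.png

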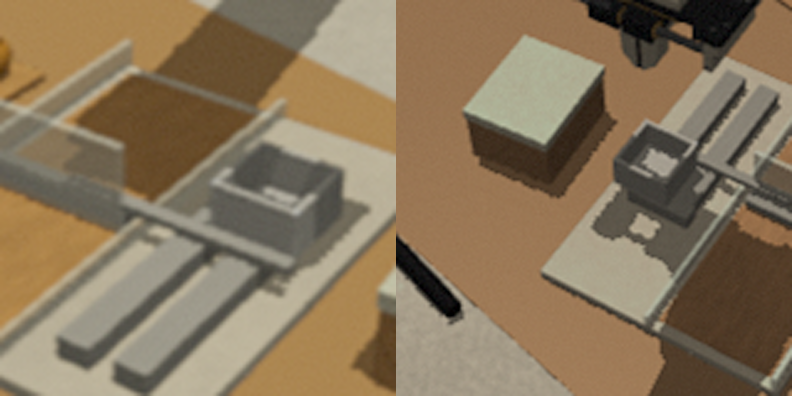

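The pusher stays drawn back with the pocket offset to the left, over the left bar's line. The fingers are clear above and the box and spatula have not moved. Before handing in, a short numeric check that the pocket is at rest and where it stands.

```bash
python3 - <<'E'
from h import *
a=cv2.imread("pics/side4.png");
for _ in range(6): b=imaging.snapshot("side")
print("pocket-area change",cv2.absdiff(a,b[:,:,::-1])[200:270,280:340].max())
S=imaging.camera_params("scene");D=imaging.camera_params("side")
# rim corners left/right from crops: scene (212,180),(342,186) ; side (616,155),(698,155)
sc=lambda q:(q[0]/3.3+260,q[1]/3.3+200);sd=lambda q:((q[0]-396)/2.475+200,q[1]/2.475+170)
P=[tri([ray(S,*sc(x)),ray(D,*sd(y))]) for x,y in(((212,180),(698,155)),((342,186),(616,155)))]
m=np.mean(P,0);print(m,"lane shift from home mm",(lane(m-np.array([.604,.043,.064]))*1e3).round(1))
i0=cv2.imread("pics/side0.png");print("tray area change",cv2.absdiff(i0,b[:,:,::-1])[280:355,385:470].mean())
E
```

```text
pocket-area change 128
[0.51550522 0.03984391 0.05719732] lane shift from home mm [-86.6  18.3  -6.8]
tray area change 5.172967320261438
```

The shift of −87 mm and +18 mm is right. But a peak pixel change of 128 needs explaining, as it could be arm shadow, noise or motion.

```bash
python3 - <<'E'
from h import *
g=lambda n:cv2.cvtColor(imaging.snapshot(n),cv2.COLOR_RGB2GRAY).astype(np.float32)
a=g("side");s0=arm.observe()["t"]
for _ in range(10):b=g("side")
x=np.s_[195:275,275:345];d=abs(a-b)[x];print(arm.observe()["t"]-s0,d.mean(),(d>30).sum(),cv2.phaseCorrelate(a[x].copy(),b[x].copy()))
o=cv2.cvtColor(cv2.imread("pics/side0.png"),cv2.COLOR_BGR2GRAY).astype(np.float32)
for n,r in(("tray",np.s_[270:365,375:480]),("spatula",np.s_[210:305,140:235]),("box",np.s_[180:250,222:290])):print(n,cv2.phaseCorrelate(o[r].copy(),b[r].copy()))
print(arm.observe()["ft_force"])
E
```

```text
0.5 1.6675 9 ((0.004268697005386457, -0.04783035105657518), 1.0237474131915305)
tray ((0.033850410139940834, 0.044801897348776265), 0.9067633969732273)
spatula ((-0.05154744930631239, -0.08381501866401209), 0.9349375180900097)
box ((-0.013031422006420712, 0.2969665692418886), 0.7153577079743515)
[-0.10072458 -0.42547565 -0.86312334]
```

Everything is at rest (shift below 0.05 px over 0.5 s), and the box, tray and spatula have not moved. Handing in.

```bash
python3 -c "
from h import *
print(arm.finish_job())"
```

```text
the job is handed in; nothing more can be done
None
```

The pusher is drawn back and parked in the left notch, and I handed the job in at about 13 s of the 38 s allowed.

- **Drawing back:** I lowered the shut fingers into the pocket and pulled until I felt the stop. The position froze while the force climbed to about 20 N at the wrist, against the 60 N limit.
- **Parking:** I eased off 2 mm and shifted the pocket left into the notch. I then moved forward until the drag force vanished, centred the fingers and lifted clear.

**Last checks:**
- The pocket stands about 87 mm back and 18 mm left of home by camera. It showed no motion over 0.5 s (under 0.05 px), and the wrist force was about zero.
- Box, tray and spatula shifted by no more than 0.3 px in the side view.

**Disagreements:**
- My first two-camera estimate and one wrist view differed by about 4 mm sideways. A close check of the fingertip against the rim settled it before the fingers went in.
- The final rim height came out at 57 mm instead of 66 mm, because those corners were read roughly.
- One frame comparison had single-pixel changes of up to 128. A second comparison over 0.5 s showed no motion of the pocket, so I took it as noise or a shadow from the arm.
- The network did not find the tray in the last picture, so I checked it by image correlation instead.

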